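# Put the test set away in its sliding-cover tray

## Task

Put the test set away: stand the two small vials, the clear beaker and the small low orange carton upright on the floor of the white tray's front bay, side by side in one straight row along the middle of the bay from cheek to cheek (any order, the carton square to the tray with its long side along the row). One vial is already in the bay and has to be moved up if it is in the way, and the cover has to be slid back first if it overhangs the bay. Then slide the see-through cover fully home over the row, without tipping any of the set over or disturbing the bottles that stand among them.

Things in the scene. Friction and masses are not known exactly. Their poses are not given: they have to be found in the camera images.
- bay (a point): Centre of the floor of the tray's front bay, the open compartment nearest the robot. Axes: z up; y along the bay (the row's direction); x from front to back, away from the robot. The floor lies 8 mm above the desk and measures 188 mm along y (-94 to +94 mm, cheek to cheek) by 58 mm along x (-29 to +29 mm). The four things of the set measure 163 mm side by side.
- tray: Fixed white bench tray; same axes as the bay, origin 8 mm under it. Upright cheeks 10 mm thick end the bay at y = +-94 mm and rise 68 mm above its floor. The lips in front and behind (x = +-29 to 34 mm) are only 10 mm high. Behind lies a second compartment with a back wall (x = 83 to 88 mm, 37 mm high); the red box in it stays there.
- cover (a joint): Position in m of the tray's flat cover of smoked, see-through plastic: 0 = fully home over the front bay, at its stop; 0.098 = slid fully back. It slides along the bay's x in grooves of the cheeks, stays where it is left and takes 1 to 3 N. Plate 4 mm thick, underside 58 mm above the bay floor; its front edge is at bay x = -32 mm when home and moves back with the joint.
- cover_grip (a point): Grip bar of the cover, grey, upright on its plate: 80 mm long along the bay's y, 10 mm thick along its x, 21 mm high. This point lies in the middle of the bar, 6 mm under its top edge, 85 mm above the desk and 15 mm above the plate's upper face; at bay x = 0 when the cover is home. Axes as the bay's.
- vial_in_mid (a point): Centre (half-way up) of the small clear vial with a screw cap that already stands somewhere in the bay: 23 mm diameter, cap 25 mm diameter, 53 mm high. z is its upright axis.
- vial_out_mid (a point): Centre (half-way up) of the other small vial, alike in size (23 mm, cap 25 mm, 53 mm high), which stands on the desk. z is its upright axis.
- beaker_mid (a point): Centre (half-way up) of the small clear open beaker: 51 mm diameter at the rim, 42 mm at the foot, 53 mm high, 30 g. z is its upright axis.
- carton_mid (a point): Centre (half-way up) of the low orange carton: 50 mm along its x, 62 mm along its y, 40 mm high. z is its upright axis.
- amber_bottle_mid (a point): Bystander, loose: amber bottle with a black cap, 48 mm diameter, 90 mm high; its centre, half-way up. Beyond it, to the left, a window sill juts out 0.25 m above the desk; a yellow carton 125 mm high stands fixed at the near left.
- large_bottle_mid (a point): Bystander, loose: large white bottle with a blue cap, 58 mm diameter, 120 mm high; its centre, half-way up.
- white_bottle_mid (a point): Bystander, loose: white bottle with a red cap, 52 mm diameter, 102 mm high; its centre, half-way up. The microscope, 0.42 m high, stands fixed between it, the robot and the tray (x 0.20 to 0.39 m, y -0.10 to 0.15 m).

How it is judged:
At the end, for the whole second after the job is handed in: Both vials, the beaker and the carton stand upright (within 0.1 rad) on the floor of the front bay, inside its 188 mm length, each centre within 12 mm of the bay's middle line, the carton's long side along the row within 0.15 rad, all released; the cover is home to within 4 mm (x of vial_in_mid in the frame of bay between -0.012 and 0.012 m and y of vial_in_mid in the frame of bay between -0.084 and 0.084 m and z of each of vial_in_mid, vial_out_mid, beaker_mid in the frame of bay below 0.0305 m and angle between each of vial_in_mid, vial_out_mid, beaker_mid, carton_mid's own z axis and vertical below 0.1 rad and x of vial_out_mid in the frame of bay between -0.012 and 0.012 m and y of vial_out_mid in the frame of bay between -0.084 and 0.084 m and x of beaker_mid in the frame of bay between -0.012 and 0.012 m and y of beaker_mid in the frame of bay between -0.074 and 0.074 m and x of carton_mid in the frame of bay between -0.012 and 0.012 m and y of carton_mid in the frame of bay between -0.066 and 0.066 m and z of carton_mid in the frame of bay below 0.024 m and angle between the y axis of carton_mid and the y axis of bay, either way round below 0.15 rad and value of joint cover below 0.004 m); the robot touches nothing.
It fails at once if the amber bottle is moved by more than 25 mm (distance of amber_bottle_mid from where it was at the start of the episode above 0.025 m).
It fails at once if the white bottle with the red cap is moved by more than 25 mm (distance of white_bottle_mid from where it was at the start of the episode above 0.025 m).
It fails at once if the large white bottle with the blue cap is moved by more than 25 mm (distance of large_bottle_mid from where it was at the start of the episode above 0.025 m).
It fails at once if one of the vials, the beaker or the carton is tipped over (angle between any of vial_in_mid, vial_out_mid, beaker_mid, carton_mid's own z axis and vertical above 0.8 rad).
It also fails if it takes over 72 s, if anything falls off the work surface, if the arm or the gripper's body presses on something with over 40 N, if the wrist force passes 120 N, or if a joint passes its speed limit or range.

## Robot

A 7-joint arm with a two-finger parallel gripper is mounted at the origin on the work surface; the furniture and walls round the work are solid. World frame = base frame: x ahead of the robot, y to its left, z up, the work surface at z = 0. Lengths are in m, angles in rad, forces in N, time in s.
With the tool pointing down it reaches from about 0.425 to 0.95 m from the base axis. Payload 4.7 kg.
Tool frame: the origin (TCP) lies at the very end of the fingers, on their centre line; the grasp point (between the pads) lies env.pinch_z behind it (env.pinch_z is the distance from the TCP to the grasp point, in m); z points along the fingers, y is the line along which they close (so a half turn about z gives the same grasp; the last joint's range is limited). The gripper opens to 85 mm and grips with 20 to 120 N. Pads are 22 mm wide; open, the fingers measure 114 mm over their backs; the gripper's body (76 mm by 85 mm) begins 54 mm behind the grasp point. The pads swing forward as they close: fully open they stand 13 mm farther back than shut.
Start: joints at [1.072, 0.469, -0.049, 1.532, 0.024, 1.141, -0.082], TCP at [0.306, -0.602, 0.231] pointing down, gripper open.
Joint ranges: [-2.59, 2.59], [-0.33, 1.99], [-1.39, 1.29], [0.1, 2.45], [-1.04, 4.18], [0.21, 1.99], [-2.66, 2.66]. Speed limits (rad/s): [2.57, 2.57, 3.14, 3.14, 3.14, 3.14, 3.14].

## Interface

Orientations are given as a unit quaternion [x, y, z, w].
In Python, from bench import env, optics gives the robot as it stands.
- The arm moves only by the shell command python3 -m handwheel 'ROWS' [FORCE]. ROWS is text: rows parted by semicolons, each of 5 numbers parted by spaces: the opening, from 0 (shut) to 1 (fully open), then the shift along the tool's x, y, z in m, then the turn about the tool's z in degrees. In form: grip x y z yaw; .... A call has 1 to 20 rows; each row shifts and turns the commanded pose from where the row before left it, along the tool's axes as they then stand; what a row does not reach is not made up. A row lasts 1/12 s, in which the tool goes at most 41.7 mm and 7.16 degrees, less where a joint would pass 70% of its speed; a pose out of reach is approached as far as the arm can. A call is refused whole if a number of a shift passes 0.0417 or a number of a turn 7.16, either way. A call with a gripper value outside its range is refused whole. The fingers move at their own pace and stop on an object; FORCE is the grip in N (left out, the last holds). Time passes only in rows, so rows that do not move let the fingers close. It gives the time, the measured TCP pose, the force, the opening and the grip force at its end, in the units of the state.
- env.get_state(): the state, without advancing time (a new reading comes with each control period).
- optics.capture(name): name is "scene" or "top" or "wrist"; returns a dict with "image" (400x640x3 uint8, red, green, blue), "depth" (400x640 float32, m along the optical axis (not along the pixel's ray), 0 where there is no reading), "mtx" (3x3 intrinsics, pixels), "R" (3x3) and "t" (3): a world point X has camera coordinates R X + t. Camera axes: x right, y down, z forward; pixel columns grow to the right and rows downward; lengths in m; the calibration is good to about 2 mm. A picture is of the moment at which its call begins.
- env.finish_job(): hands the job in; it is judged then, once.
The state is a dict: "clock": time; "joint_positions": joint angles; "joint_vel": joint speeds; "joint_torque": joint torques, N m; "tcp_pos": TCP position; "orientation": TCP orientation; "wrist_force": force on the tool from outside, world axes, zero at the start; "wrist_torque": the same for the moment, N m; "finger_gap": finger opening in m; "gripper_force": force on a finger pad.
Only numpy, scipy, OpenCV 4.12 (cv2) and the standard library are available. Lean on these libraries where they do the work, as an engineer would, in place of code of your own. Each camera call takes 0.05 s, during which the arm holds its last target. There are 200 camera calls.

## Working session

There is one attempt and no reset: what is moved stays moved. The work goes in short steps, Python scripts to look and compute and a shell command to move; the robot and the scene stay as the last step left them, time stands still between calls to the robot, and variables do not carry over. Pictures are saved under pics/ and viewed, at most 11 in all, crops included, and the job is handed in when it is done.

```bash
ls; mkdir -p pics; python3 - <<'E'
from bench import env, optics
import cv2,numpy as np
for n in ["scene","top","wrist"]:
    c=optics.capture(n); np.savez(f"/tmp/{n}.npz",**c)
    cv2.imwrite(f"pics/{n}0.png",c["image"][:,:,::-1])
    print(n,c["mtx"].round(1).tolist(),c["R"].round(3).tolist(),c["t"].round(3).tolist())
print(env.get_state(),env.pinch_z)
E
```

```text
pics
scene [[413.8, 0.0, 320.8], [0.0, 413.8, 202.3], [0.0, 0.0, 1.0]] [[-0.785, -0.62, -0.014], [-0.461, 0.599, -0.655], [0.415, -0.507, -0.755]] [0.443, 0.235, 0.8]
top [[486.1, 0.0, 326.5], [0.0, 486.1, 194.9], [0.0, 0.0, 1.0]] [[-0.007, -1.0, 0.015], [-0.998, 0.006, -0.06], [0.059, -0.015, -0.998]] [0.053, 0.515, 1.01]
wrist [[286.3, 0.0, 324.4], [0.0, 286.3, 199.0], [0.0, 0.0, 1.0]] [[0.452, -0.892, -0.003], [-0.855, -0.434, 0.283], [-0.254, -0.126, -0.959]] [-0.675, -0.037, 0.38]
{'clock': 0.15, 'joint_positions': array([ 1.07206164,  0.46931425, -0.04859404,  1.53338633,  0.02409947,
        1.14100399, -0.08229916]), 'joint_vel': array([ 0.00114475, -0.00204811,  0.00118539, -0.00445211,  0.0003054 ,
        0.00158006,  0.00089712]), 'joint_torque': array([ 3.74957781e-04, -5.10766590e+01, -4.63713182e-02, -2.37979156e+01,
        1.07921919e-02,  5.41420828e-03, -2.78494190e-05]), 'tcp_pos': array([ 0.30541958, -0.60146571,  0.23047739]), 'orientation': array([ 9.72530427e-01,  2.32774540e-01, -2.00244628e-04, -7.36554731e-04]), 'wrist_force': array([ 0.57669097, -1.14018874, -0.82471019]), 'wrist_torque': array([-0.00458452,  0.01474536,  0.01818313]), 'gripper_force': 0.0, 'finger_gap': 0.08533746985112864} 0.0187
```

View pics/scene0.png

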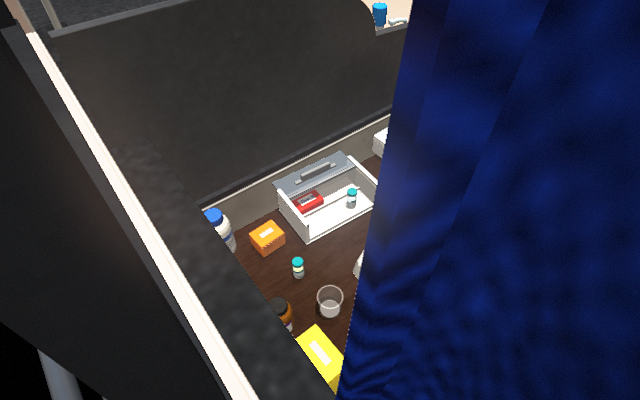

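View pics/top0.png

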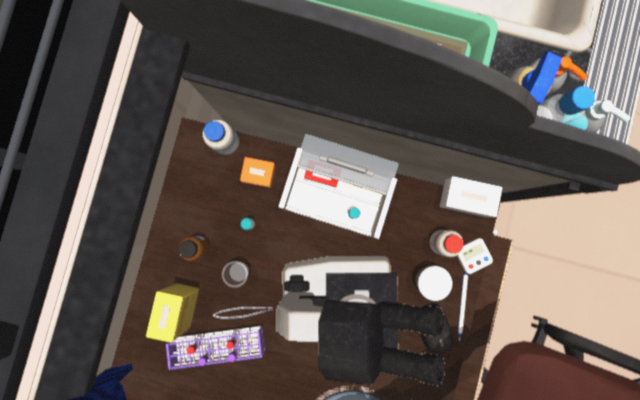

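The top view shows the carton at (257,171), the loose vial's cap at (247,224), the beaker at (235,273) and the amber bottle at (190,247). The large bottle is at (218,135) and the white bottle at (452,243). The tray spans about (282–396, 135–236), with the inner vial at (354,213) and the grip bar at (347,164).

```bash
cat > h.py <<'E'
import numpy as np, cv2
from bench import env, optics
def pts(c):
    d=c["depth"]; v,u=np.indices(d.shape); K=c["mtx"]
    P=np.stack([(u-K[0,2])/K[0,0]*d,(v-K[1,2])/K[1,1]*d,d],-1)
    return (P-c["t"])@c["R"]
def proj(c,X):
    q=np.asarray(X)@c["R"].T+c["t"]; q=q@c["mtx"].T; return q[...,:2]/q[...,2:]
def ray(c,u,v,z):
    # world point on the pixel's ray at height z
    o=-c["R"].T@c["t"]; K=c["mtx"]
    r=c["R"].T@np.array([(u-K[0,2])/K[0,0],(v-K[1,2])/K[1,1],1]); return o+r*(z-o[2])/r[2]
def load(n): return dict(np.load(f"/tmp/{n}.npz"))
E
python3 - <<'E'
from h import *
t=load("top"); s=load("scene"); P=pts(t); Q=pts(s)
for n,(u,v) in dict(carton=(257,171),vial=(247,224),beaker=(235,273),amber=(190,247),large=(215,132),white=(452,243),vin=(354,213),bar=(347,164),red=(320,178),trayFL=(282,206),trayFR=(380,235),floor=(310,205),desk=(265,235),yellow=(172,310),mscope=(350,340),coverback=(350,150)).items():
    print("top",n,P[v,u].round(3))
for n,(u,v) in dict(carton=(265,234),vial=(298,261),vin=(352,190),bar=(316,172),beaker=(330,300)).items(): print("scene",n,Q[v,u].round(3))
for n,I,box in (("t",t,(140,110,280,150)),("s",s,(200,140,190,190))):
    x,y,w,h=box; cv2.imwrite(f"pics/{n}z.png",cv2.resize(I["image"][y:y+h,x:x+w,::-1],None,fx=2.8,fy=2.8,interpolation=cv2.INTER_CUBIC))
a=cv2.imread("pics/tz.png");b=cv2.imread("pics/sz.png");b=cv2.resize(b,(180,180))
cv2.imwrite("pics/z.png",a)
# colour segmentation per object, robust centres
hsv=cv2.cvtColor(t["image"],cv2.COLOR_RGB2HSV)
for n,(lo,hi) in dict(orange=((8,150,120),(18,255,255)),teal=((80,120,60),(95,255,255))).items():
    m=cv2.inRange(hsv,lo,hi); m[:110]=0;m[290:]=0; k,l,st,c=cv2.connectedComponentsWithStats(m)
    for i in range(1,k):
        if st[i,4]>15:
            p=P[l==i]; print(n,st[i],c[i].round(1),np.median(p,0).round(3),np.percentile(p,95,0).round(3))
E
```

```text
top carton [0.563 0.193 0.043]
top vial [0.455 0.212 0.049]
top beaker [0.352 0.243 0.003]
top amber [0.411 0.316 0.089]
top large [0.63  0.263 0.118]
top white [ 0.416 -0.19   0.103]
top vin [ 0.476 -0.005  0.059]
top bar [0.571 0.01  0.091]
top red [0.55  0.063 0.028]
top trayFL [0.49  0.139 0.078]
top trayFR [ 0.43  -0.064 -0.003]
top floor [0.494 0.085 0.007]
top desk [0.431 0.181 0.003]
top yellow [0.297 0.338 0.126]
top mscope [0.306 0.027 0.406]
top coverback [0.602 0.003 0.069]
scene carton [0.562 0.198 0.039]
scene vial [0.454 0.214 0.054]
scene vin [ 0.476 -0.005  0.062]
scene bar [0.566 0.015 0.082]
scene beaker [0.366 0.222 0.003]
orange [240 157  35  30 699] [257.1 171.5] [0.564 0.193 0.039] [0.589 0.224 0.042]
orange [188 241  12  19  32] [196.2 251.8] [0.399 0.305 0.073] [0.419 0.321 0.076]
teal [570 123  15   6  37] [576.7 125. ] [ 0.626 -0.39   0.196] [ 0.629 -0.382  0.199]
teal [349 208  11  10  79] [354.1 212.6] [ 0.476 -0.005  0.06 ] [0.484 0.004 0.064]
teal [240 218  12  12 106] [245.7 223.5] [0.456 0.214 0.053] [0.465 0.224 0.057]
```

View pics/z.png

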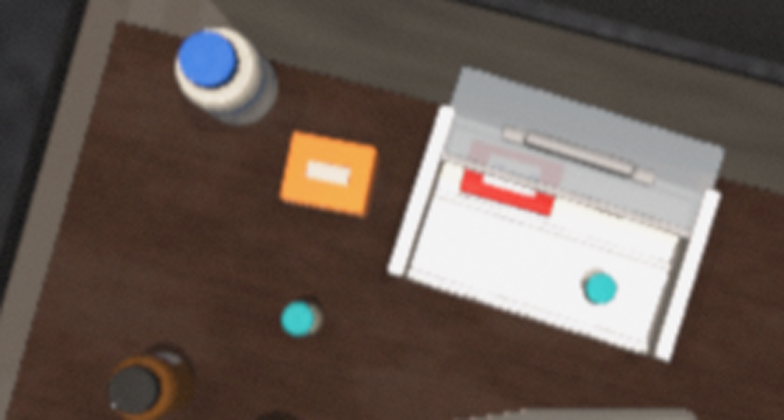

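The crop shows the cover slid mostly back. Its front edge runs from crop (445,160) to (688,235), behind the bay's rear lip. The cheek tops' corners are clear, at crop (390,270), (442,108), (668,357) and (718,195). Next I fit the tray frame.

```bash
cat >> h.py <<'E'
def W2B(X):  # world -> bay frame
    f=np.load("/tmp/bay.npy"); a=f[2]; R=np.array([[np.cos(a),-np.sin(a)],[np.sin(a),np.cos(a)]])
    X=np.asarray(X,float); return np.append((X[:2]-f[:2])@R, X[2:]-.008)
def B2W(X):
    f=np.load("/tmp/bay.npy"); a=f[2]; R=np.array([[np.cos(a),-np.sin(a)],[np.sin(a),np.cos(a)]])
    X=np.asarray(X,float); return R@X[:2]+f[:2]
E
python3 - <<'E'
from h import *
t=load("top"); P=pts(t); w=load("wrist"); s=load("scene")
for n,c in (("top",t),("scene",s),("wrist",w)): print(n,"cam at",(-c["R"].T@c["t"]).round(3))
px={k:((x/2.8+140),(y/2.8+110)) for k,(x,y) in dict(FL=(390,271),BL=(444,107),FR=(668,358),BR=(718,193),FLi=(407,276),FRi=(654,353)).items()}
C={k:ray(t,u,v,.076)[:2] for k,(u,v) in px.items()}
print({k:v.round(4) for k,v in C.items()})
# model: outer corners (x -34..88?, y +-104)
src=np.array([[-.034,.104],[.088,.104],[-.034,-.104],[.088,-.104]]); dst=np.array([C[k] for k in("FL","BL","FR","BR")])
a0=src-src.mean(0); b0=dst-dst.mean(0); H=a0.T@b0; a=np.arctan2(H[0,1]-H[1,0],H[0,0]+H[1,1])
R=np.array([[np.cos(a),-np.sin(a)],[np.sin(a),np.cos(a)]]); o=dst.mean(0)-R@src.mean(0)
print("bay",o.round(4),np.degrees(a).round(2),"res mm",((src@R.T+o-dst)*1e3).round(1).tolist())
np.save("/tmp/bay.npy",[*o,a])
# check with depth: cheek tops
m=(abs(P[...,2]-.076)<.004)&(abs(P[...,0]-.5)<.12)&(abs(P[...,1]-.04)<.14)
B=np.array([W2B(p) for p in P[m]])
for sg in(1,-1):
    b=B[(B[:,1]*sg>.09)&(B[:,1]*sg<.11)]; print("cheek",sg,len(b),np.median(b,0).round(4),np.percentile(b[:,0],[1,99]).round(3))
m=(abs(P[...,2]-.091)<.006)&(abs(P[...,0]-.57)<.05)&(abs(P[...,1]-.02)<.07)
b=np.array([W2B(p) for p in P[m]]); print("bar",len(b),np.median(b,0).round(4),np.percentile(b,[5,95],0).round(3))
for n,X in dict(vin=[.476,-.005,.06],vout=[.456,.214,.053],carton=[.564,.193,.04],amber=[.411,.316,.089]).items(): print(n,W2B(X).round(4))
# carton yaw, beaker rim circle
hsv=cv2.cvtColor(t["image"],cv2.COLOR_RGB2HSV); mk=cv2.inRange(hsv,(8,150,170),(18,255,255)); mk[:150]=0;mk[195:]=0;mk[:,:230]=0;mk[:,285:]=0
cn=max(cv2.findContours(mk,0,2)[0],key=cv2.contourArea); bx=cv2.boxPoints(cv2.minAreaRect(cn)); print("carton",[ray(t,u,v,.04)[:2].round(4) for u,v in bx])
m=(P[...,2]>.02)&(P[...,2]<.06)&(np.hypot(P[...,0]-.36,P[...,1]-.24)<.045); print("bk",m.sum(),P[m].min(0).round(3),P[m].max(0).round(3),np.median(P[m],0).round(3))
x=cv2.resize(t["image"][245:300,205:265,::-1],None,fx=6,fy=6,interpolation=cv2.INTER_CUBIC)
y=cv2.resize(s["image"][275:330,300:360,::-1],None,fx=6,fy=6,interpolation=cv2.INTER_CUBIC)
cv2.imwrite("pics/bk.png",np.hstack([x,y]))
E
```

```text
top cam at [0.454 0.065 1.038]
scene cam at [0.125 0.54  0.764]
wrist cam at [ 0.37  -0.57   0.373]
{'FL': array([0.4885, 0.1442]), 'BL': array([0.6049, 0.1058]), 'FR': array([ 0.4259, -0.0515]), 'BR': array([ 0.5425, -0.0886]), 'FLi': array([0.4849, 0.1322]), 'FRi': array([ 0.4295, -0.0417])}
bay [0.4898 0.0357] -17.81 res mm [[0.7, 0.9], [0.4, 2.0], [-0.4, -1.4], [-0.8, -1.6]]
cheek 1 319 [0.0308 0.1002 0.0677] [-0.032  0.089]
cheek -1 315 [ 0.0276 -0.0971  0.0673] [-0.033  0.089]
bar 208 [0.0849 0.0014 0.0818] [[ 0.081 -0.034  0.078]
 [ 0.09   0.037  0.084]]
vin [-0.0007 -0.043   0.052 ]
vout [-0.0867  0.1594  0.045 ]
carton [0.0226 0.1724 0.032 ]
amber [-0.1607  0.2427  0.081 ]
carton [array([0.5439, 0.2288]), array([0.5939, 0.2191]), array([0.5813, 0.1577]), array([0.5313, 0.1677])]
bk 253 [0.331 0.211 0.021] [0.381 0.261 0.057] [0.351 0.246 0.049]
```

View pics/bk.png

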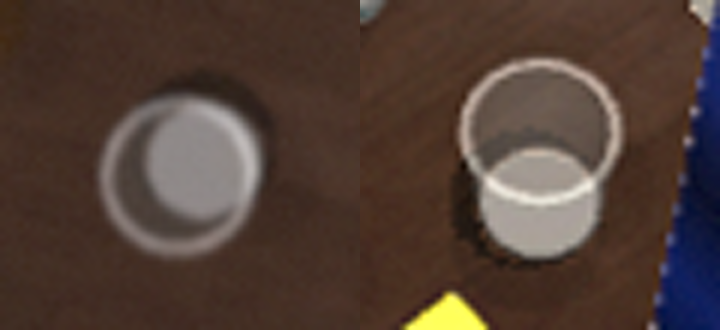

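```bash
cat >> h.py <<'E'
def st():
    from scipy.spatial.transform import Rotation as Ro
    s=env.get_state(); X=Ro.from_quat(s["orientation"]).as_matrix()
    print("t",round(s["clock"],2),"bay mm",(W2B(s["tcp_pos"])*1e3).round(1),"heading-bay",round(np.degrees(np.arctan2(X[1,0],X[0,0])-np.load('/tmp/bay.npy')[2])-90,2),"tilt",round(np.degrees(np.arccos(-X[2,2])),2),"F",s["wrist_force"].round(1),"gap",round(s["finger_gap"]*1e3,1),"gf",round(s["gripper_force"],1),"q",s["joint_positions"].round(2))
E
python3 -c "
import numpy as np; f=np.load('/tmp/bay.npy'); f[:2]+=[.00046,.0014]; np.save('/tmp/bay.npy',f)
from h import *
P=pts(load('top')); print(P[195,470].round(3),P[283,300].round(3),P[300,395].round(3))"
python3 -m handwheel '1 0 0 0 -6.5;1 0 0 0 -6.5;1 0 0 0 -6.5;1 0 0 0 -6.5;1 0 0 0 -6.5;1 0 0 0 -6.5;1 0 0 0 -6.3;1 .02 0 0 0;1 .03 0 0 0;1 .03 0 0 0;1 0 0 0 0'
python3 -c "
from h import *; st()"
```

```text
[ 0.511 -0.241  0.057] [0.343 0.102 0.111] [ 0.316 -0.07   0.153]
clock: 1.07
tcp_pos: [0.3336, -0.5193, 0.2312]
orientation: [0.806, 0.592, 0.002, -0.001]
wrist_force: [0.8, 0.3, 0.8]
finger_gap: 0.0852
gripper_force: 0.0
t 1.07 bay mm [  21.1 -577.6  223.2] heading-bay 0.48 tilt 0.27 F [0.8 0.3 0.8] gap 85.2 gf 0.0 q [ 1.12  0.39 -0.25  1.67  0.1   1.1   0.54]
```

```bash
python3 -m handwheel '1 .04 -.003 0 0;1 .04 -.003 0 0;1 .04 -.003 0 0;1 .04 -.003 0 0;1 .04 -.003 0 0;1 .04 -.003 0 0;1 .04 -.003 0 0;1 .04 0 0 0;1 .04 0 0 0;1 .04 0 0 .5;1 .03 0 0 0;1 .02 0 0 0;1 0 0 0 0;1 0 0 0 0'
python3 - <<'E'
from h import *; st()
c=optics.capture("wrist"); np.savez("/tmp/w1.npz",**c); cv2.imwrite("pics/w1.png",c["image"][:,:,::-1])
E
```

```text
clock: 2.23
tcp_pos: [0.448, -0.09, 0.2313]
orientation: [0.81, 0.587, -0.0, 0.0]
wrist_force: [0.8, 0.1, -0.8]
finger_gap: 0.0857
gripper_force: 0.0
t 2.23 bay mm [  -1.3 -134.   223.3] heading-bay -0.3 tilt 0.01 F [ 0.8  0.1 -0.8] gap 85.7 gf 0.0 q [ 0.6   0.15 -0.54  2.    0.09  1.01 -0.3 ]
```

View pics/w1.png

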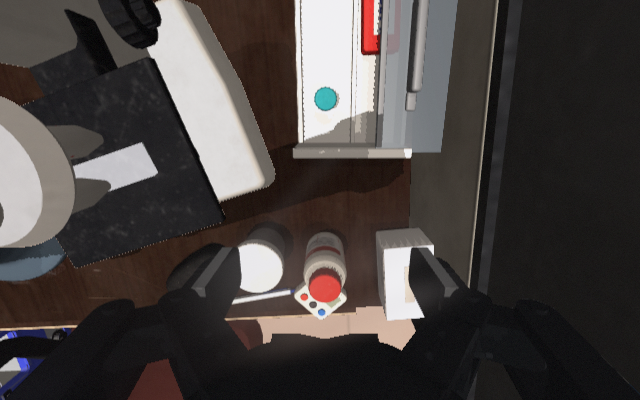

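The wrist view shows the vial's teal cap at (325,99), the right cheek's top from (294,152) to (411,155), and the floor in between. The gripper is clear of the microscope.

```bash
python3 - <<'E'
from h import *
w=load("w1"); P=pts(w); hsv=cv2.cvtColor(w["image"],cv2.COLOR_RGB2HSV); m=cv2.inRange(hsv,(80,120,60),(98,255,255)); k,l,s,c=cv2.connectedComponentsWithStats(m)
i=1+np.argmax(s[1:,4]); print(s[i],c[i],"depth",W2B(np.median(P[l==i],0)).round(4),"ray",W2B(ray(w,*c[i],.061)).round(4))
m=(abs(P[...,2]-.076)<.004); B=np.array([W2B(p) for p in P[m]]); b=B[(abs(B[:,1]+.099)<.012)&(B[:,0]<.05)]; print("cheek",np.percentile(b,[3,50,97],0).round(4))
m=(P[...,2]>.012)&(P[...,2]<.024); B=np.array([W2B(p) for p in P[m]]); b=B[(abs(B[:,1]+.02)<.05)&(abs(B[:,0]+.03)<.01)]; print("front lip",len(b),np.percentile(b[:,0],[3,50,97]).round(4))
E
```

```text
[315  87  21  23 383] [325.13315927  98.39686684] depth [ 0.0001 -0.047   0.0531] ray [ 0.0001 -0.047   0.053 ]
cheek [[-0.0315 -0.1056  0.0664]
 [ 0.0069 -0.1004  0.068 ]
 [ 0.0472 -0.0961  0.0695]]
front lip 438 [-0.0321 -0.0295 -0.0272]
```

```bash
python3 -m handwheel '.5 .03 .001 0 0;.5 .04 0 0 0.2;.5 .018 0 .01 0;.5 0 0 .04 0;.5 0 0 .04 0;.5 0 0 .04 0;.5 0 0 .03 0;.5 0 0 0 0;.5 0 0 0 0' 25
python3 -c "
from h import *; st()"
```

```text
clock: 3.03
tcp_pos: [0.4756, -0.009, 0.0704]
orientation: [0.812, 0.584, -0.002, -0.001]
wrist_force: [1.0, -0.1, 0.8]
finger_gap: 0.043
gripper_force: 0.0
t 3.03 bay mm [  0.2 -48.4  62.4] heading-bay -0.78 tilt 0.21 F [ 1.  -0.1  0.8] gap 43.0 gf 0.0 q [ 0.35  0.42 -0.52  2.12  0.33  0.68 -0.71]
```

```bash
python3 -m handwheel '.5 .002 0 .02 -.7;.5 0 0 .02 0;.5 0 0 .007 0;.5 0 0 0 0;0 0 0 0 0;0 0 0 0 0;0 0 0 0 0;0 0 0 0 0;0 0 0 0 0;0 0 0 -.01 0' 25
python3 -c "
from h import *; st()"
```

```text
clock: 3.87
tcp_pos: [0.4767, -0.0059, 0.0344]
orientation: [0.808, 0.589, -0.001, -0.0]
wrist_force: [-0.0, 0.3, -0.9]
finger_gap: 0.0236
gripper_force: 24.6
t 3.87 bay mm [  0.3 -45.1  26.4] heading-bay 0.03 tilt 0.06 F [-0.   0.3 -0.9] gap 23.6 gf 24.6 q [ 0.31  0.48 -0.48  2.14  0.39  0.6  -0.75]
```

```bash
python3 -m handwheel '0 -.015 0 0 0;0 -.016 0 0 0;0 0 0 0 0;0 0 0 .005 0;0 0 0 .004 0;0 0 0 0 0;.42 0 0 0 0;.42 0 0 0 0;.42 0 0 0 0;.42 0 0 0 0'
python3 -c "
from h import *; st()"
```

```text
clock: 4.7
tcp_pos: [0.4677, -0.0349, 0.0251]
orientation: [0.808, 0.59, -0.0, -0.0]
wrist_force: [-0.7, -0.5, -0.2]
finger_gap: 0.0358
gripper_force: 0.0
t 4.7 bay mm [  0.6 -75.4  17.1] heading-bay 0.07 tilt 0.02 F [-0.7 -0.5 -0.2] gap 35.8 gf 0.0 q [ 0.36  0.49 -0.47  2.16  0.4   0.57 -0.71]
```

```bash
python3 -m handwheel '.5 0 0 -.035 0;.5 0 0 -.04 0;.5 0 0 -.04 0;.5 .02 -.005 -.04 0;.5 .04 -.015 0 0;.5 .04 -.015 0 0;.5 .03 -.01 0 0;.5 0 0 0 0;.5 0 0 0 0'
cat >> h.py <<'E'
def blob(c,lo,hi,z,amin=60):
    P=pts(c); m=cv2.inRange(cv2.cvtColor(c["image"],cv2.COLOR_RGB2HSV),lo,hi); k,l,s,q=cv2.connectedComponentsWithStats(m)
    for i in range(1,k):
        if s[i,4]>amin:
            cn=max(cv2.findContours((l==i).astype(np.uint8),0,2)[0],key=cv2.contourArea); bx=[W2B(ray(c,u,v,z))*1e3 for u,v in cv2.boxPoints(cv2.minAreaRect(cn))]
            print(s[i],q[i].round(),"depth",(W2B(np.median(P[l==i],0))*1e3).round(1),"ray",(W2B(ray(c,*q[i],z))*1e3).round(1),"box",[b[:2].round(1).tolist() for b in bx])
TEAL=((80,120,60),(98,255,255)); OR=((8,150,150),(18,255,255))
E
python3 - <<'E'
from h import *; st()
c=optics.capture("wrist"); np.savez("/tmp/w2.npz",**c); cv2.imwrite("pics/w2.png",c["image"][:,:,::-1])
blob(c,*TEAL,.053); blob(c,*OR,.04)
P=pts(c); m=(abs(P[...,2]-.076)<.003); B=np.array([W2B(p) for p in P[m]]); b=B[(abs(B[:,1]-.099)<.012)&(B[:,0]<.05)]; print("cheek+",np.percentile(b,[3,50,97],0).round(4))
m=(P[...,2]>.035)&(P[...,2]<.06)&(np.hypot(P[...,0]-.356,P[...,1]-.236)<.045); print("bk",m.sum(), P[m].min(0).round(3) if m.any() else '', P[m].max(0).round(3) if m.any() else '')
E
```

```text
clock: 5.45
tcp_pos: [0.4642, 0.1007, 0.1775]
orientation: [0.806, 0.591, 0.0, -0.0]
wrist_force: [-0.3, -0.7, 0.5]
finger_gap: 0.0428
gripper_force: 0.0
t 5.45 bay mm [-44.3  52.6 169.5] heading-bay 0.31 tilt 0.03 F [-0.3 -0.7  0.5] gap 42.8 gf 0.0 q [ 0.27  0.27 -0.67  2.03  0.21  0.91 -0.82]
[264  62  27  29 615] [277.  76.] depth [-85.9 155.3  45.1] ray [-85.9 155.3  45. ] box [[-96.3, 166.4], [-74.1, 166.5], [-74.7, 144.1], [-97.5, 144.0]]
[356 303  18  17 245] [365. 311.] depth [ -0.6 -77.1  53.1] ray [  0.8 -83.4  45. ] box [[-9.2, -73.2], [9.4, -73.1], [10.5, -93.8], [-8.4, -93.9]]
[ 369   21   58   81 3642] [399.  61.] depth [ 21.3 170.6  32. ] ray [ 21.5 170.3  32. ] box [[-6.8, 199.2], [42.6, 201.8], [53.2, 138.6], [0.2, 135.6]]
cheek+ [[-0.311   0.0925  0.0661]
 [ 0.0047  0.0977  0.068 ]
 [ 0.0473  0.1069  0.0694]]
bk 1709 [0.329 0.209 0.035] [0.38  0.26  0.056]
```

View pics/w2.png

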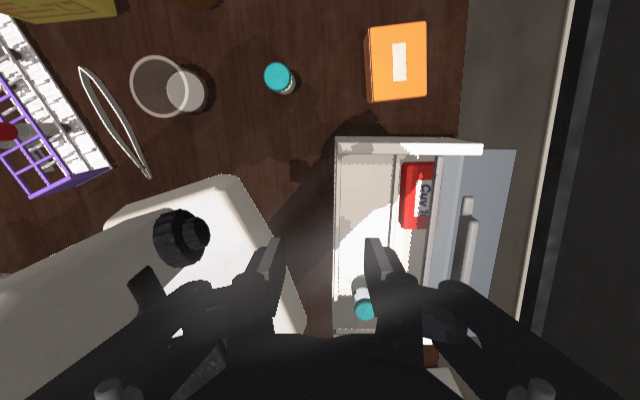

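The wrist view shows the loose vial's cap at (277,76), the carton at (399,61) and the beaker rim at (160,86). The moved vial is upright at (365,311), near the right cheek.

```bash
python3 -m handwheel '.5 .035 -.014 0 .3;.5 .035 -.014 0 0;.5 .034 -.014 .02 0;.5 0 0 .04 0;.5 0 0 .04 0;.5 0 0 .03 0;.5 0 0 .03 0;.5 0 0 0 0;.5 0 0 0 0'
python3 -c "
from h import *; st()"
```

```text
clock: 6.25
tcp_pos: [0.4562, 0.2086, 0.0164]
orientation: [0.81, 0.586, -0.002, -0.0]
wrist_force: [0.7, 0.2, -0.8]
finger_gap: 0.0425
gripper_force: 0.0
t 6.25 bay mm [-84.9 152.8   8.4] heading-bay -0.37 tilt 0.22 F [ 0.7  0.2 -0.8] gap 42.5 gf 0.0 q [-0.08  0.56 -0.55  2.09  0.5   0.62 -1.29]
```

```bash
python3 -m handwheel '.5 .003 -.001 0 -.4;.5 0 0 0 0;0 0 0 0 0;0 0 0 0 0;0 0 0 0 0;0 0 0 0 0;0 0 0 0 0;0 0 0 -.035 0;0 0 0 -.04 0;0 0 0 -.03 0;0 -.04 .017 0 0;0 -.04 .017 0 0;0 -.04 .017 0 0;0 -.04 .017 0 0;0 -.04 .017 0 0;0 0 0 0 0' 25
python3 -c "
from h import *; st()"
```

```text
clock: 7.58
tcp_pos: [0.4762, -0.004, 0.1222]
orientation: [0.812, 0.584, -0.002, 0.002]
wrist_force: [-0.5, 0.0, 0.1]
finger_gap: 0.0236
gripper_force: 24.7
t 7.58 bay mm [ -0.8 -43.4 114.2] heading-bay -0.69 tilt 0.31 F [-0.5  0.   0.1] gap 23.6 gf 24.7 q [ 0.44  0.35 -0.63  2.08  0.3   0.8  -0.69]
```

```bash
python3 -m handwheel '0 -.003 .001 .02 -.6;0 0 0 .035 0;0 0 0 .025 0;0 0 0 0 0;0 0 0 0 0'
python3 -c "
from h import *; st()"
```

```text
clock: 8.0
tcp_pos: [0.4754, 0.0032, 0.0422]
orientation: [0.804, 0.595, -0.001, -0.001]
wrist_force: [0.6, 0.8, -0.6]
finger_gap: 0.0235
gripper_force: 24.7
t 8.0 bay mm [ -3.7 -36.8  34.2] heading-bay 0.77 tilt 0.12 F [ 0.6  0.8 -0.6] gap 23.5 gf 24.7 q [ 0.36  0.48 -0.56  2.14  0.43  0.63 -0.8 ]
```

```bash
python3 -m handwheel '0 0 0 0 0;0 0 0 0 0;0 0 0 0 0'
python3 -c "
from h import *; st()"
```

```text
clock: 8.25
tcp_pos: [0.4773, 0.0031, 0.044]
orientation: [0.804, 0.594, 0.001, 0.001]
wrist_force: [0.1, -0.2, -0.7]
finger_gap: 0.0237
gripper_force: 24.7
t 8.25 bay mm [ -1.9 -36.4  36. ] heading-bay 0.74 tilt 0.19 F [ 0.1 -0.2 -0.7] gap 23.7 gf 24.7 q [ 0.36  0.48 -0.56  2.13  0.43  0.63 -0.8 ]
```

```bash
python3 -m handwheel '0 -.0055 .001 0 .7;0 -.005 .001 .01 0;0 0 0 0 0;0 0 0 0 0;0 0 0 0 0'
python3 -c "
from h import *; st()"
```

```text
clock: 8.67
tcp_pos: [0.4747, -0.0078, 0.0322]
orientation: [0.808, 0.589, -0.0, -0.0]
wrist_force: [0.4, 0.3, -0.4]
finger_gap: 0.0236
gripper_force: 24.7
t 8.67 bay mm [ -1.  -47.5  24.2] heading-bay 0.01 tilt 0.03 F [ 0.4  0.3 -0.4] gap 23.6 gf 24.7 q [ 0.36  0.5  -0.54  2.14  0.44  0.61 -0.8 ]
```

```bash
python3 -m handwheel '0 0 .0005 .004 0;0 0 0 .0035 0;0 0 0 0 0;.42 0 0 0 0;.42 0 0 0 0;.42 0 0 0 0;.42 0 0 0 0;.42 0 0 -.03 0;.42 0 0 -.04 0;.42 0 0 -.03 0;.42 0 0 0 0;.42 0 0 0 0'
python3 - <<'E'
from h import *; st()
t=load("top"); P=pts(t)
m=(P[...,2]>.112)&(P[...,2]<.14)&(P[...,1]>.25)&(P[...,0]<.42)
y=P[m][:,:2].astype(np.float32); r=cv2.minAreaRect(y); poly=cv2.boxPoints(r); print("yellow",len(y),poly.round(3).tolist())
m=(P[...,2]>.085)&(P[...,0]<.44)&(P[...,0]>.2)&(P[...,1]<.2)&(P[...,1]>-.1); q=P[m]; print("mscope max x,y",np.percentile(q,[0.5,99.5],0).round(3))
mq=q[q[:,1]>.04][:,:2]
bk=np.array([.355,.235]); am=np.array([.411,.316])
def bx(w,h,a):
    c,s=np.cos(a),np.sin(a); return (np.array([[w,h],[-w,h],[-w,-h],[w,-h]])@np.array([[c,s],[-s,c]])+bk).astype(np.float32)
for d in range(-60,61,10):
    a=np.radians(72.2+d)
    out=[]
    for w,h,need in ((.0425,.0425,1),(.013,.05,1)):
        b=bx(w,h,a); pp=np.vstack([p+(n-p)*k for p,n in zip(b,np.roll(b,-1,0)) for k in np.linspace(0,1,15)[:,None]])
        dy=min(-cv2.pointPolygonTest(poly,tuple(map(float,p)),True) for p in pp)
        dm=min(np.hypot(*(mq-p).T).min() for p in pp); da=min(np.hypot(*(p-am)) for p in pp)-.024
        out+=[round(v*1e3) for v in(dy,dm,da)]
    print("ccw",d,"body/fingers yellow,mscope,amber",out)
E
```

```text
clock: 9.67
tcp_pos: [0.4765, -0.0081, 0.1265]
orientation: [0.808, 0.589, 0.001, 0.001]
wrist_force: [-0.2, 0.1, 0.0]
finger_gap: 0.0358
gripper_force: 0.0
t 9.67 bay mm [  0.8 -47.2 118.5] heading-bay -0.0 tilt 0.23 F [-0.2  0.1  0. ] gap 35.8 gf 0.0 q [ 0.47  0.35 -0.65  2.07  0.29  0.8  -0.67]
yellow 1356 [[0.23800000548362732, 0.3370000123977661], [0.32199999690055847, 0.3179999887943268], [0.33399999141693115, 0.36800000071525574], [0.25, 0.3880000114440918]]
mscope max x,y [[ 0.242 -0.094  0.097]
 [ 0.366  0.135  0.415]]
ccw -60 body/fingers yellow,mscope,amber [46, 46, 14, 38, 50, 37]
ccw -50 body/fingers yellow,mscope,amber [47, 44, 18, 39, 53, 46]
ccw -40 body/fingers yellow,mscope,amber [45, 43, 24, 38, 59, 54]
ccw -30 body/fingers yellow,mscope,amber [41, 42, 29, 38, 66, 59]
ccw -20 body/fingers yellow,mscope,amber [34, 46, 32, 42, 74, 61]
ccw -10 body/fingers yellow,mscope,amber [30, 53, 31, 48, 82, 61]
ccw 0 body/fingers yellow,mscope,amber [30, 57, 28, 56, 87, 57]
ccw 10 body/fingers yellow,mscope,amber [35, 58, 21, 65, 87, 51]
ccw 20 body/fingers yellow,mscope,amber [42, 51, 16, 71, 80, 42]
ccw 30 body/fingers yellow,mscope,amber [46, 46, 14, 75, 72, 35]
ccw 40 body/fingers yellow,mscope,amber [47, 44, 18, 76, 64, 28]
ccw 50 body/fingers yellow,mscope,amber [45, 43, 24, 75, 58, 24]
ccw 60 body/fingers yellow,mscope,amber [41, 42, 29, 70, 54, 23]
```

```bash
python3 -m handwheel '.75 .03 0 0 0;.75 .035 0 0 0;.75 .035 0 0 0;.75 .035 0 0 0;.75 .03 -.01 0 0;.75 .028 -.02 0 0;.75 0 -.035 0 0;.75 0 -.035 0 0;.75 0 -.03 0 0;.75 0 -.025 0 0;.75 0 0 0 0;.75 0 0 0 0;.75 0 0 0 0'
python3 - <<'E'
from h import *; st()
c=optics.capture("wrist"); np.savez("/tmp/w3.npz",**c); cv2.imwrite("pics/w3.png",c["image"][:,:,::-1])
P=pts(c); m=(P[...,2]>.035)&(P[...,2]<.065)&(np.hypot(P[...,0]-.356,P[...,1]-.236)<.045); B=np.array([W2B(p) for p in P[m]])
if len(B): print(len(B),B.min(0).round(4),B.max(0).round(4),np.percentile(B,[1,99],0).round(4))
E
```

```text
clock: 10.75
tcp_pos: [0.387, 0.2227, 0.1242]
orientation: [0.808, 0.589, -0.001, 0.0]
wrist_force: [0.9, 0.2, -0.9]
finger_gap: 0.0635
gripper_force: 0.0
t 10.75 bay mm [-155.   145.1  116.2] heading-bay 0.0 tilt 0.06 F [ 0.9  0.2 -0.9] gap 63.5 gf 0.0 q [-0.    0.32 -0.72  2.13  0.3   0.79 -1.22]
1456 [-0.2145  0.1214  0.027 ] [-0.1638  0.1714  0.047 ] [[-0.2137  0.1222  0.0274]
 [-0.1647  0.1711  0.0464]]
```

View pics/w3.png

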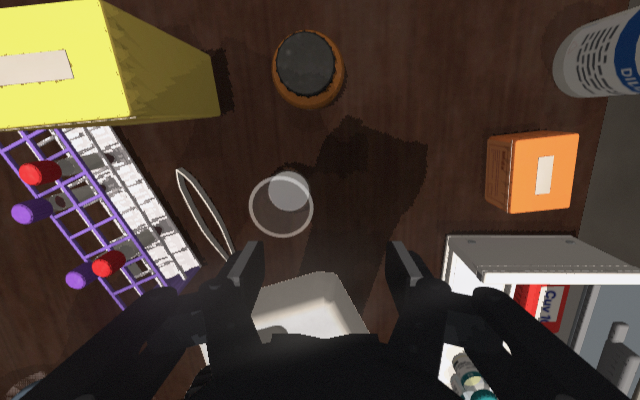

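The wrist view shows the beaker rim centred at (281,206), clear of the amber bottle (307,68) and the yellow carton. The finger line lies about 34 mm from it in x.

```bash
python3 -m handwheel '.75 .002 -.017 0 0;.75 0 -.017 0 0;.75 0 0 0 0;.75 0 0 0 0;.75 0 0 .02 0;.75 0 0 .02 0;.75 0 0 0 0;.75 0 0 0 0'
python3 -c "
from h import *; st()"
```

```text
clock: 11.47
tcp_pos: [0.3555, 0.2349, 0.0843]
orientation: [0.808, 0.589, -0.001, -0.0]
wrist_force: [-0.2, 0.5, 0.5]
finger_gap: 0.064
gripper_force: 0.0
t 11.47 bay mm [-188.8  147.1   76.3] heading-bay -0.05 tilt 0.12 F [-0.2  0.5  0.5] gap 64.0 gf 0.0 q [-0.09  0.36 -0.7   2.21  0.37  0.68 -1.36]
```

```bash
python3 -m handwheel '.75 0 0 .025 0;.75 0 0 .025 0;.75 0 0 .02 0;.75 0 0 0 0;.75 0 0 0 0;.4 0 0 0 0;.4 0 0 0 0;.4 0 0 0 0;.4 0 0 0 0;.4 0 0 0 0;.4 0 0 0 0' 20
python3 -c "
from h import *; st()"
```

```text
clock: 12.38
tcp_pos: [0.3562, 0.2365, 0.0164]
orientation: [0.808, 0.589, 0.002, 0.0]
wrist_force: [-0.9, -0.3, 7.9]
finger_gap: 0.0492
gripper_force: 20.6
t 12.38 bay mm [-188.6  148.8    8.4] heading-bay 0.03 tilt 0.2 F [-0.9 -0.3  7.9] gap 49.2 gf 20.6 q [-0.2   0.48 -0.58  2.26  0.53  0.53 -1.51]
```

```bash
python3 -m handwheel '.4 0 0 -.02 0;.4 0 0 -.03 0;.4 0 0 -.03 0;.4 0 0 -.025 0;.4 0 .03 0 0;.4 0 .035 0 0;.4 0 .035 0 0;.4 -.01 .03 0 0;.4 -.025 .03 0 0;.4 -.03 .028 0 0;.4 -.03 0 0 0;.4 -.03 0 0 0;.4 -.015 0 0 0;.4 0 0 0 0;.4 0 0 0 0;.4 0 0 0 0'
python3 -c "
from h import *; st()"
```

```text
clock: 13.72
tcp_pos: [0.4917, 0.0458, 0.1206]
orientation: [0.808, 0.59, 0.001, 0.0]
wrist_force: [0.8, -0.6, -0.5]
finger_gap: 0.0489
gripper_force: 21.0
t 13.72 bay mm [ -1.3   8.7 112.6] heading-bay 0.08 tilt 0.1 F [ 0.8 -0.6 -0.5] gap 48.9 gf 21.0 q [ 0.37  0.39 -0.67  2.04  0.33  0.81 -0.8 ]
```

```bash
python3 -m handwheel '.4 -.01 .001 .01 0;.4 0 .001 .03 0;.4 0 0 .03 0;.4 0 0 .015 0;.4 0 0 0 0;.4 0 0 0 0;.4 0 0 0 0'
python3 -c "
from h import *; st()"
```

```text
clock: 14.3
tcp_pos: [0.4908, 0.0354, 0.0356]
orientation: [0.808, 0.59, 0.001, 0.0]
wrist_force: [0.7, -0.6, 0.2]
finger_gap: 0.049
gripper_force: 21.0
t 14.3 bay mm [ 1.1 -1.5 27.6] heading-bay 0.1 tilt 0.09 F [ 0.7 -0.6  0.2] gap 49.0 gf 21.0 q [ 0.3   0.52 -0.57  2.1   0.46  0.64 -0.9 ]
```

```bash
python3 -m handwheel '.4 0 0 .006 0;.4 0 -.001 .0045 0;.4 0 0 0 0;.73 0 0 0 0;.73 0 0 0 0;.73 0 0 0 0;.73 0 0 0 0;.73 0 0 -.02 0;.73 0 0 -.03 0;.73 0 0 -.03 0;.73 0 0 -.03 0;.73 .025 .005 -.03 0;.73 .035 .005 0 0;.73 .015 0 0 0;.73 0 0 0 0;.73 0 0 0 0'
python3 - <<'E'
from h import *; st()
c=optics.capture("wrist"); np.savez("/tmp/w4.npz",**c); cv2.imwrite("pics/w4.png",c["image"][:,:,::-1])
blob(c,*TEAL,.061); P=pts(c); B=np.array([W2B(p) for p in P.reshape(-1,3)]).reshape(P.shape)
hsv=cv2.cvtColor(c["image"],cv2.COLOR_RGB2HSV); m=(cv2.inRange(hsv,(8,120,100),(20,255,255))>0)&(abs(P[...,2]-.04)<.003)
r=cv2.minAreaRect((B[m][:,:2]*1e3).astype(np.float32)); print("carton",m.sum(),r, np.median(P[m][:,2]))
m=(abs(B[...,0])<.035)&(abs(B[...,1])<.034)&(B[...,2]>.046)&(B[...,2]<.06); b=B[m]; print("beaker",m.sum(),np.percentile(b,[1,99],0).round(4) if m.any() else '')
E
```

```text
clock: 15.63
tcp_pos: [0.5211, 0.1039, 0.1643]
orientation: [0.807, 0.59, -0.0, -0.0]
wrist_force: [0.7, -0.3, 0.0]
finger_gap: 0.0626
gripper_force: 0.0
t 15.63 bay mm [  9.   73.  156.3] heading-bay 0.14 tilt 0.04 F [ 0.7 -0.3  0. ] gap 62.6 gf 0.0 q [ 0.28  0.39 -0.7   1.92  0.31  0.94 -0.87]
[306 305  19  17 200] [315. 314.] depth [  0.2 -50.5  53.1] ray [  0.  -50.6  53. ] box [[-11.1, -54.0], [1.1, -38.3], [11.1, -48.9], [-1.1, -64.9]]
[306 329  20   9 113] [316. 333.] depth [  1.2 -74.   53. ] ray [  1. -74.  53.] box [[-10.0, -75.2], [-8.4, -66.3], [11.3, -71.0], [9.8, -80.0]]
carton 3751 ((-106.34858703613281, 174.76254272460938), (67.37052154541016, 313.2131042480469), 87.65107727050781) 0.04007778237574367
beaker 700 [[-0.0253 -0.0291  0.0461]
 [ 0.0243  0.0201  0.0542]]
```

View pics/w4.png

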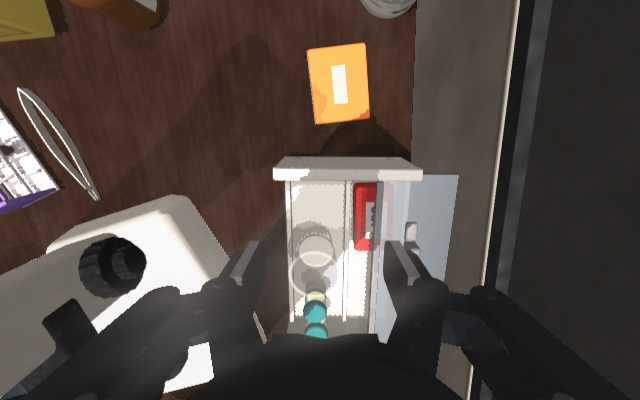

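The wrist view shows both vials and the beaker standing in row on the bay floor, with the beaker rim at (314,270) and the vial caps at (316,312) and (316,331). The carton is at (338,83).

```bash
python3 - <<'E'
from h import *
c=load("w4"); P=pts(c); B=np.array([W2B(p) for p in P.reshape(-1,3)]).reshape(P.shape)*1e3
m=(abs(P[...,2]-.04)<.004)&(np.hypot(B[...,0]-22,B[...,1]-171)<50)
r=cv2.minAreaRect(B[m][:,:2].astype(np.float32)); print("carton",m.sum(),r, np.median(P[m][:,2]))
m=(abs(P[...,2]-.076)<.003)&(abs(B[...,1]-99)<12)&(B[...,0]<50)&(B[...,0]>-40); print("cheek",np.percentile(B[m],[3,50,97],0).round(1))
E
```

```text
carton 4346 ((21.584716796875, 169.73291015625), (50.37354278564453, 62.05018615722656), 6.3641486167907715) 0.04012634810276598
cheek [[-31.   92.9  66.6]
 [  7.9  97.9  68. ]
 [ 47.5 102.1  69.3]]
```

```bash
python3 -m handwheel '.75 .03 .004 0 0;.75 .035 .004 0 0;.75 .033 .004 0 0;.75 0 0 0 -6.3;.75 0 0 .03 0;.75 0 0 .03 0;.75 0 0 .03 0;.75 0 0 0 0;.75 0 0 0 0;.75 0 0 0 0'
python3 -c "
from h import *; st()"
```

```text
clock: 16.52
tcp_pos: [0.5637, 0.1926, 0.0756]
orientation: [0.775, 0.632, 0.001, 0.0]
wrist_force: [0.7, -0.5, 0.3]
finger_gap: 0.0641
gripper_force: 0.0
t 16.52 bay mm [ 22.4 170.5  67.6] heading-bay 6.27 tilt 0.08 F [ 0.7 -0.5  0.3] gap 64.1 gf 0.0 q [ 0.07  0.6  -0.64  1.84  0.47  0.85 -1.01]
```

```bash
python3 -m handwheel '.75 0 -.001 .025 0;.75 0 0 .025 0;.75 0 0 .0165 0;.75 0 0 0 0;.75 0 0 0 0;.4 0 0 0 0;.4 0 0 0 0;.4 0 0 0 0;.4 0 0 0 0;.4 0 0 0 0' 30
python3 -c "
from h import *; st()"
```

```text
clock: 17.35
tcp_pos: [0.5636, 0.194, 0.0104]
orientation: [0.774, 0.633, 0.002, 0.001]
wrist_force: [-0.6, 0.3, 8.0]
finger_gap: 0.0496
gripper_force: 33.2
t 17.35 bay mm [ 21.9 171.8   2.4] heading-bay 6.32 tilt 0.25 F [-0.6  0.3  8. ] gap 49.6 gf 33.2 q [ 0.02  0.69 -0.58  1.87  0.55  0.74 -1.07]
```

```bash
python3 -m handwheel '.4 0 0 -.02 0;.4 0 0 -.03 0;.4 0 0 -.03 0;.4 0 0 -.025 0;.4 0 0 0 6.3;.4 -.02 -.005 0 0;.4 -.03 -.006 0 0;.4 -.03 -.006 0 0;.4 -.02 -.004 0 0;.4 -.01 -.001 0 0;.4 0 0 0 0;.4 0 0 0 0;.4 0 0 0 0'
python3 - <<'E'
from h import *; st()
E
```

```text
clock: 18.43
tcp_pos: [0.5084, 0.0969, 0.1136]
orientation: [0.807, 0.59, 0.001, -0.0]
wrist_force: [-0.1, 0.1, -1.1]
finger_gap: 0.0496
gripper_force: 32.3
t 18.43 bay mm [ -0.9  62.5 105.6] heading-bay 0.11 tilt 0.15 F [-0.1  0.1 -1.1] gap 49.6 gf 32.3 q [ 0.27  0.44 -0.68  1.99  0.37  0.83 -0.93]
```

```bash
python3 -m handwheel '.4 -.004 .001 .02 0;.4 0 0 .015 0;.4 0 0 0 0;.4 0 0 0 0;.4 0 0 0 0'
python3 - <<'E'
from h import *; st()
c=optics.capture("wrist"); np.savez("/tmp/w5.npz",**c); cv2.imwrite("pics/w5.png",c["image"][:,:,::-1])
P=pts(c); B=np.array([W2B(p) for p in P.reshape(-1,3)]).reshape(P.shape)*1e3
m=(cv2.inRange(cv2.cvtColor(c["image"],cv2.COLOR_RGB2HSV),(5,120,60),(22,255,255))>0)&(abs(B[...,0])<40)&(B[...,1]<110)&(B[...,1]>0)
print("carton px",m.sum(),np.percentile(B[m],[2,50,98],0).round(1) if m.any() else '')
m=(abs(P[...,2]-.076)<.003)&(abs(B[...,1]-99)<12)&(B[...,0]<50)&(B[...,0]>-40); print("cheek",np.percentile(B[m],[3,50,97],0).round(1))
E
```

```text
clock: 18.85
tcp_pos: [0.5079, 0.0926, 0.0786]
orientation: [0.807, 0.59, 0.001, -0.0]
wrist_force: [0.3, 0.3, -1.8]
finger_gap: 0.0495
gripper_force: 32.2
t 18.85 bay mm [-0.1 58.2 70.6] heading-bay 0.12 tilt 0.1 F [ 0.3  0.3 -1.8] gap 49.5 gf 32.2 q [ 0.25  0.49 -0.64  2.02  0.42  0.76 -0.96]
carton px 13409 [[-2.360e+01  3.000e+01  6.930e+01]
 [-1.000e-01  6.850e+01  1.002e+02]
 [ 2.360e+01  8.730e+01  1.016e+02]]
cheek [[-30.8  87.2  66.1]
 [  8.2  97.3  68. ]
 [ 47.3 102.   69.4]]
```

View pics/w5.png

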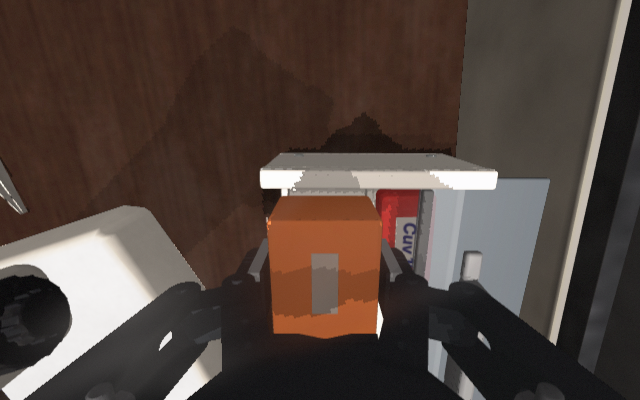

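The carton sits centred between the fingers and square to the tray. Its far edge at row ~197 clears the cheek's inner edge at row ~188 by about 4–5 mm.

```bash
python3 -m handwheel '.4 0 0 .02 0;.4 0 0 .02 0;.4 0 0 .01 0;.4 0 0 0 0;.4 0 0 .005 0;.4 0 0 .004 0;.4 0 0 0 0;.4 0 0 0 0'
python3 -c "
from h import *; st()"
```

```text
clock: 19.57
tcp_pos: [0.5101, 0.0912, 0.0213]
orientation: [0.808, 0.589, 0.003, 0.002]
wrist_force: [1.1, -2.4, 6.2]
finger_gap: 0.0493
gripper_force: 34.1
t 19.57 bay mm [ 2.4 57.6 13.3] heading-bay -0.0 tilt 0.36 F [ 1.1 -2.4  6.2] gap 49.3 gf 34.1 q [ 0.19  0.57 -0.57  2.05  0.51  0.65 -1.04]
```

```bash
python3 -m handwheel '.4 0 -.001 .002 0;.4 0 0 0 0;.4 0 0 0 0'
python3 -c "
from h import *; st()"
```

```text
clock: 19.82
tcp_pos: [0.5107, 0.0911, 0.0208]
orientation: [0.808, 0.589, 0.004, 0.003]
wrist_force: [-1.4, -5.1, 16.6]
finger_gap: 0.0495
gripper_force: 36.0
t 19.82 bay mm [ 3.  57.7 12.8] heading-bay -0.04 tilt 0.55 F [-1.4 -5.1 16.6] gap 49.5 gf 36.0 q [ 0.19  0.57 -0.57  2.06  0.52  0.64 -1.04]
```

```bash
python3 -m handwheel '.4 0 0 -.002 0;.4 0 0 0 0;.5 0 0 0 0;.65 0 0 0 0;.72 0 0 0 0;.72 0 0 0 0;.72 0 0 0 0;.72 0 0 -.02 0;.72 0 0 -.03 0;.72 0 0 -.03 0;.72 0 0 -.03 0;.72 0 0 -.03 0;.72 0 0 0 0;.72 0 0 0 0'
python3 - <<'E'
from h import *; st()
c=optics.capture("top"); np.savez("/tmp/t6.npz",**c); P=pts(c); w=optics.capture("wrist"); np.savez("/tmp/w6.npz",**w)
cv2.imwrite("pics/w6.png",np.vstack([w["image"][130:,:,::-1],cv2.resize(c["image"][120:250,260:420,::-1],(400,325))[:, :] if 0 else np.hstack([cv2.resize(c["image"][120:250,260:420,::-1],(400,325)),np.zeros((325,240,3),np.uint8)])]))
for n,c in(("top",c),("wrist",w)):
    P=pts(c);B=np.array([W2B(p) for p in P.reshape(-1,3)]).reshape(P.shape)*1e3
    m=(cv2.inRange(cv2.cvtColor(c["image"],cv2.COLOR_RGB2HSV),(5,120,60),(22,255,255))>0)&(abs(B[...,0])<40)&(B[...,1]<110)&(B[...,1]>0)&(B[...,2]<60)
    if m.sum()>30: b=B[m]; b=b[b[:,2]>np.median(b[:,2])-6]; print(n,m.sum(),cv2.minAreaRect(b[:,:2].astype(np.float32)),np.percentile(b[:,2],[5,50,95]).round(1))
E
```

```text
clock: 20.98
tcp_pos: [0.5072, 0.0913, 0.1604]
orientation: [0.808, 0.589, 0.001, 0.001]
wrist_force: [0.1, 0.5, -0.2]
finger_gap: 0.0613
gripper_force: 0.0
t 20.98 bay mm [ -0.4  56.8 152.4] heading-bay -0.01 tilt 0.21 F [ 0.1  0.5 -0.2] gap 61.3 gf 0.0 q [ 0.32  0.38 -0.72  1.96  0.31  0.92 -0.86]
wrist 3057 ((-1.1296730041503906, 55.56237030029297), (49.757511138916016, 61.39822769165039), 0.0266208965331316) [38.8 40.  41.2]
```

View pics/w6.png

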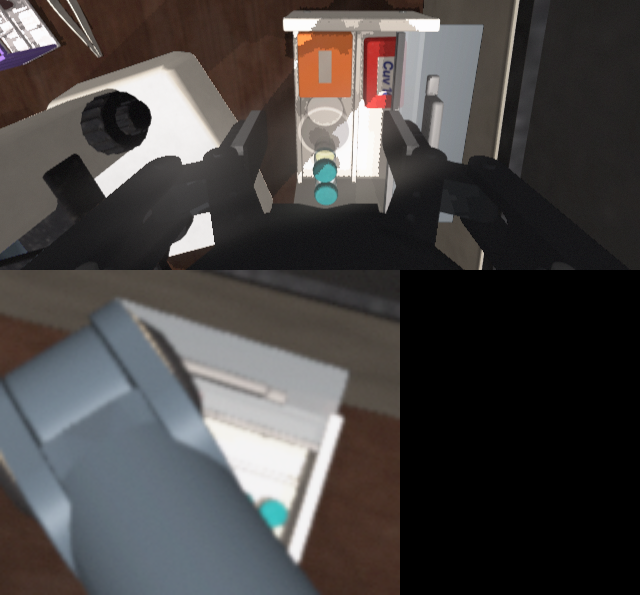

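The wrist view shows the row complete: carton at (325,195), beaker rim at (325,262), and vial caps at (325,303) and (326,323), all clear of each other. Before gripping the bar, I check how close the rear wall is.

```bash
python3 - <<'E'
from h import *
for n in("w6","w4","top"):
    c=load(n); P=pts(c); B=np.array([W2B(p) for p in P.reshape(-1,3)]).reshape(P.shape)*1e3; ok=(c["depth"]>0)&(abs(B[...,1])<90)
    if n!="top":
        o=-c["R"].T@c["t"]; ok[200:]=False
        ok&=np.ones_like(ok)
    for z0,z1 in((95,150),(150,220),(220,320),(320,500)):
        m=ok&(B[...,2]>z0)&(B[...,2]<z1)&(B[...,0]>60)
        print(n,z0,m.sum(),np.percentile(B[m][:,0],[1,10,50]).round() if m.sum()>20 else '')
    m=(abs(B[...,2]-81.5)<5)&(abs(B[...,0]-85)<15)&(abs(B[...,1])<55); b=B[m]
    if m.sum()>20: print("bar",m.sum(),np.percentile(b,[3,50,97],0).round(1))
E
```

```text
w6 95 1370 [183. 184. 185.]
w6 150 0 
w6 220 0 
w6 320 0 
bar 630 [[85.  -0.9 77.3]
 [88.5 19.3 82.5]
 [93.8 37.6 83.9]]
w4 95 108 [183. 183. 184.]
w4 150 0 
w4 220 0 
w4 320 0 
bar 89 [[80.1 31.2 76.7]
 [85.1 36.5 81.6]
 [88.8 38.1 83.7]]
top 95 1566 [185. 187. 407.]
top 150 1089 [184. 185. 189.]
top 220 2130 [184. 185. 189.]
top 320 7354 [184. 185. 190.]
bar 210 [[ 80.4 -37.2  77.8]
 [ 84.7  -0.1  81.7]
 [ 89.7  37.2  84.8]]
```

```bash
python3 -m handwheel '.45 -.02 .03 0 0;.45 -.02 .03 0 0;.45 -.017 .027 0 0;.45 0 0 0 0;.45 0 0 .02 0;.45 0 0 .03 0;.45 0 0 .015 0;.45 0 0 0 0;.45 0 0 0 0;.45 0 0 0 0' 25
python3 -c "
from h import *; st()"
```

```text
clock: 21.92
tcp_pos: [0.5718, 0.011, 0.0941]
orientation: [0.808, 0.59, 0.0, -0.0]
wrist_force: [0.2, 0.1, -0.7]
finger_gap: 0.0385
gripper_force: 0.0
t 21.92 bay mm [85.7  0.1 86.1] heading-bay 0.06 tilt 0.02 F [ 0.2  0.1 -0.7] gap 38.5 gf 0.0 q [ 0.38  0.54 -0.63  1.88  0.41  0.85 -0.77]
```

```bash
python3 -m handwheel '.45 0 .001 .01 0;.45 0 0 .009 0;.45 0 0 0 0;0 0 0 0 0;0 0 0 0 0;0 0 0 0 0;0 0 0 0 0;0 0 0 0 0;0 0 0 0 0;0 0 0 0 0' 25
python3 -c "
from h import *; st()"
```

```text
clock: 22.75
tcp_pos: [0.573, 0.0102, 0.0753]
orientation: [0.808, 0.589, 0.0, 0.0]
wrist_force: [0.9, 0.0, 1.6]
finger_gap: 0.0094
gripper_force: 28.6
t 22.75 bay mm [87.1 -0.3 67.3] heading-bay 0.02 tilt 0.06 F [0.9 0.  1.6] gap 9.4 gf 28.6 q [ 0.37  0.57 -0.61  1.89  0.44  0.82 -0.79]
```

```bash
python3 -m handwheel '0 0 -.01 0 0;0 0 -.015 0 0;0 0 -.015 0 0;0 0 -.015 0 0;0 0 -.01 0 0;0 0 -.01 0 0;0 0 0 0 0;0 0 0 0 0;0 0 0 0 0'
python3 -c "
from h import *; st()"
```

```text
clock: 23.5
tcp_pos: [0.5015, 0.0333, 0.0753]
orientation: [0.808, 0.589, 0.0, 0.0]
wrist_force: [-0.5, 0.7, 4.7]
finger_gap: 0.0092
gripper_force: 29.3
t 23.5 bay mm [11.9 -0.2 67.3] heading-bay 0.03 tilt 0.03 F [-0.5  0.7  4.7] gap 9.2 gf 29.3 q [ 0.36  0.48 -0.64  2.05  0.42  0.74 -0.85]
```

```bash
python3 -m handwheel '0 0 -.006 0 0;0 0 -.005 0 0;0 0 -.002 0 0;0 0 0 0 0;0 0 0 0 0'
python3 -c "
from h import *; st()"
```

```text
clock: 23.92
tcp_pos: [0.4916, 0.0366, 0.0753]
orientation: [0.808, 0.589, 0.003, 0.001]
wrist_force: [7.7, -0.3, -1.7]
finger_gap: 0.0092
gripper_force: 28.3
t 23.92 bay mm [ 1.5 -0.1 67.3] heading-bay -0.01 tilt 0.35 F [ 7.7 -0.3 -1.7] gap 9.2 gf 28.3 q [ 0.36  0.46 -0.64  2.08  0.42  0.72 -0.86]
```

```bash
python3 -m handwheel '0 0 -.002 0 0;0 0 -.001 0 0;0 0 0 0 0;0 0 0 0 0'
python3 -c "
from h import *; st()"
```

```text
clock: 24.25
tcp_pos: [0.4916, 0.0366, 0.0754]
orientation: [0.808, 0.589, 0.005, 0.003]
wrist_force: [15.4, -2.0, -9.7]
finger_gap: 0.009
gripper_force: 27.4
t 24.25 bay mm [ 1.5 -0.1 67.4] heading-bay -0.05 tilt 0.65 F [15.4 -2.  -9.7] gap 9.0 gf 27.4 q [ 0.36  0.46 -0.64  2.08  0.42  0.71 -0.86]
```

```bash
python3 -m handwheel '.4 0 0 0 0;.4 0 0 0 0;.4 0 0 0 0;.4 0 0 0 0;.4 0 0 -.02 0;.4 0 0 -.04 0;.4 0 0 -.04 0;.4 0 0 -.04 0;.4 -.04 0 0 0;.4 -.04 0 0 0;.4 -.04 0 0 0;.4 -.04 0 0 0;.4 -.04 0 0 0;.4 -.04 0 0 0;.4 -.04 0 0 0;.4 -.04 0 0 0;.4 0 0 0 0;.4 0 0 0 0'
python3 - <<'E'
from h import *; st()
c=optics.capture("top"); P=pts(c); B=np.array([W2B(p) for p in P.reshape(-1,3)]).reshape(P.shape)*1e3
m=(abs(B[...,2]-81.5)<4)&(abs(B[...,0])<15)&(abs(B[...,1])<55); print("bar",np.percentile(B[m],[3,50,97],0).round(1))
t0=load("top")
a=cv2.resize(c["image"][115:295,150:420,::-1],(780,520),interpolation=cv2.INTER_CUBIC); cv2.imwrite("pics/end.png",a)
P0=pts(t0)
for n,X,z in(("amber",(.411,.316),.08),("large",(.63,.263),.11),("white",(.416,-.19),.09)):
    f=lambda P:np.median(P[(P[...,2]>z)&(P[...,2]<z+.02)&(np.hypot(P[...,0]-X[0],P[...,1]-X[1])<.05)],0).round(3); print(n,f(P0),f(P))
E
```

```text
clock: 25.75
tcp_pos: [0.3865, -0.2684, 0.2144]
orientation: [0.809, 0.587, -0.0, -0.001]
wrist_force: [0.5, 1.7, -0.3]
finger_gap: 0.0342
gripper_force: 0.0
t 25.75 bay mm [  -5.3 -322.6  206.4] heading-bay -0.28 tilt 0.09 F [ 0.5  1.7 -0.3] gap 34.2 gf 0.0 q [ 1.02  0.2  -0.57  1.99  0.13  0.98  0.07]
bar [[ -2.5 -37.   78.7]
 [  2.   -0.4  81.8]
 [  6.7  36.6  85.1]]
amber [0.408 0.321 0.089] [0.408 0.321 0.089]
large [0.633 0.265 0.12 ] [0.633 0.264 0.12 ]
white [ 0.416 -0.192  0.101] [ 0.416 -0.192  0.101]
```

View pics/end.png

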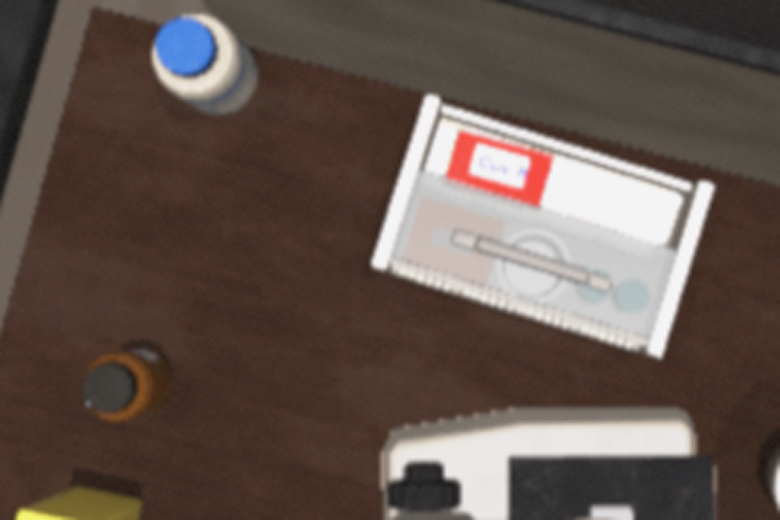

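The cover is home against its hard stop, and the row shows upright through it, with vial caps at (590,285) and (632,293), the beaker at (532,265) and the carton at (455,240). None of the bottles has moved.

```bash
python3 -c "
from bench import env; print(env.finish_job())"
```

```text
the job is handed in; nothing more can be done
None
```

I handed the job in at about 26 s of the 72 s: both vials, the beaker and the carton stand upright in one row in the bay, the cover is slid home to its stop (it would go no further at about 15 N), and the last top view shows the three bottles unmoved; no verdict came back.

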